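Fit up a bracket against its boss in a welding fixture and hold it for tacking

ROBOT

A 6-joint arm with a two-finger parallel gripper is mounted at the origin on the work surface. World frame = base frame: x ahead of the robot, y to its left, z up, the work surface at z = 0. Lengths are in m, angles in rad, forces in N, time in s.
With the tool pointing down it reaches from about 0.35 to 0.85 m from the base axis. Payload 8.1 kg.
Tool frame: the origin (TCP) lies on the centre line of the jaws, within the pads' length; the fingertips stand 22 mm ahead of it and the grasp point (between the pads) lies 3 mm ahead of it (ctrl.tcp_to_tips is the distance from the TCP to the fingertips, in m); z points along the fingers, y is the line along which they close (so a half turn about z gives the same grasp; the last joint's range is limited). The gripper opens to 85 mm and grips with 20 to 120 N. Pads are 22 mm wide; open, the fingers measure 114 mm over their backs; the gripper's body (76 mm by 85 mm) begins 54 mm behind the grasp point. The pads swing forward as they close: fully open they stand 13 mm farther back than shut.
Start: joints at [1.074, 0.13, 1.488, -0, 1.523, -0.085], TCP at [0.24, 0.55, 0.253] pointing down, gripper open.
Joint ranges: [-2.96, 2.96], [-0.89, 2.26], [0.02, 2.5], [-1.34, 4.48], [0, 2.73], [-2.66, 2.66]. Speed limits (rad/s): [2.39, 2.39, 2.79, 3.14, 3.14, 3.14].

INTERFACE

Orientations are given as a unit quaternion [x, y, z, w].
In Python, from plant import ctrl, eyes gives the robot as it stands. The module is installed in compiled form; this text tells all that it offers.
- The arm moves only by the tool jog_arm, never from a script. Its arguments are lists of equal length, an entry for each row: "claw": the finger opening in m, from 0 to 0.0854; "offset": the shift along the world's x, y, z in parts of the range, where 1.0 means 800 mm, a list of three; "yaw": the turn about the world's z in fractions of the full range, 1 being pi rad. A call has 1 to 12 rows; each row is the pose to reach, as a shift and turn from the pose commanded when the call began; what a row does not reach only later rows make up. A row lasts 1/10 s, in which the tool goes at most 50 mm and 8.59 degrees, less where a joint would pass 70% of its speed; a pose out of reach is approached as far as the arm can. No shift or turn number may pass 1 either way. A call with a gripper value outside its range is refused whole. The fingers move at their own pace and stop on an object; "grip_force" is the grip in N (left out, the last holds). Time passes only in rows, so rows that repeat a pose let the fingers close. It gives the time, the measured TCP pose, the force, the opening and the grip force at its end, in the units of the state.
- ctrl.state(): the state, without advancing time (a new reading comes with each control period).
- eyes.capture(name): name is "scene" or "top"; returns the picture (400x640x3 uint8, blue, green, red); there is no depth.
- eyes.camera_params(name): a dict with "fx", "fy", "cx", "cy" (pixels), "eye" and "attitude" of the camera in the world. Camera axes: x right, y up, looking along -z (the intrinsics and any distortion apply to the point x, -y, -z); pixel columns grow to the right and rows downward; lengths in m; the calibration is good to about 2 mm. A picture is of the moment at which its call begins. camera_params takes no time and is no camera call.
- ctrl.sign_off(): hands the job in; it is judged then, once.
The state is a dict: "time_s": time; "q": joint angles; "joint_velocities": joint speeds; "joint_torque": joint torques, N m; "ee_pos": TCP position; "tool_rot": TCP orientation; "wrist_force": force on the tool from outside, world axes, zero at the start; "moment": the same for the moment, N m; "width": finger opening in m; "grasp_force": force on a finger pad.
Only numpy, scipy, OpenCV 4.12 (cv2) and the standard library are available. Lean on these libraries where they do the work, as an engineer would, in place of code of your own. Each camera call takes 0.05 s, during which the arm holds its last target. There are 200 camera calls.

TASK

Set up this weld: thread the copper spacer ring and then the steel boss down onto the fixture's post, each fully home. Then stand the L-bracket's foot on the rest block, nose forward, slide it in under the two yellow lips until you feel its nose butt squarely against the boss (no ramming), and finish still gripping the bracket and holding it firmly pressed against the boss, ready to be tacked. Leave the other tools and stock where they lie.

Things in the scene. Friction and masses are not known exactly. Their poses are not given: they have to be found in the camera images.
- fixture: Blue welding fixture fixed to the bench (mm). Origin: on its post's axis at bench level. x: the direction in which the bracket is pushed, away from the robot within 0.35 rad; z up. Base plate 12 thick, x = -200 to 50, y = -75 to 75. Blue rest block for the bracket: x = -165 to -30, y = -28 to 28, its flat top 30 above the bench.
- post_foot (a point): Foot of the bright steel post: on its axis, at the top face of the base plate, 12 mm above the bench. The post is 16.5 mm in diameter and 50 mm tall above this point, the last 8 mm tapering to 9 mm. Axes as the fixture's.
- lips (a point): On the rest block's top (30 mm above the bench), midway between the two yellow lipped guides, 50 mm before the post's axis; axes as the fixture's. From here in mm: guides and lips x = -18 to 18; guides' inner faces y = -26.5 and 26.5; lips reach in to y = -16 and 16, underside z = 11.5, top z = 19.5, screw heads to 23.5. Their mouths, x = -32 to -18, are flared sideways and upward.
- spacer: Copper spacer ring, outer diameter 44, bore 19, 12 high (mm), lying flat. Origin: centre of its underside; z up along its axis. 0.10 to 0.17 kg.
- boss: Steel boss (weld-on bushing), outer diameter 40, bore 19, 32 high (mm), standing on end. Origin: centre of its underside; z up along its axis. 0.19 to 0.31 kg.
- bracket: Bright L-shaped metal bracket (mm), 0.32 to 0.52 kg. Foot: plate 80 x 50, 8 thick, flat on the bench; at its rear end a leg 50 wide, 8 thick stands up to 60 above the foot's underside. Origin: underside of the foot below the middle of the leg. x along the foot to its free front edge (the nose) at x = 76; leg x = -4 to 4; z up. Pinch the leg across its thickness, over the foot.
- bracket_nose (a point): Middle of the bracket's nose edge, 76 mm ahead of its origin and 4 mm above the foot's underside; axes as the bracket's. Pressed home against the seated boss it lies 34 mm above the bench and 18 to 20 mm before the post's axis.
- hammer: Bystander, to be left alone: steel-headed hammer with a wooden handle, 260 long, 26 high, back right (mm). Origin: middle of its underside.
- wrench: Bystander, to be left alone: open-ended steel wrench, 200 long, lying on the robot's left, nearer than the rings (mm). Origin: middle of its underside.
- wire_brush: Bystander, to be left alone: wire brush lying on its back, wooden, 260 x 30, bristles up, 40 high, on the robot's right, nearer than the bracket (mm). Origin: middle of its underside.
- magnet: Bystander, to be left alone: orange triangular welding magnet, 22 thick, about 95 a side, behind the fixture (mm). Origin: middle of its underside.
- nut: Bystander, to be left alone: dark hex nut, 46 over its corners, 19 high, on the left; not needed (mm). Origin: middle of its underside.
- pliers: Bystander, to be left alone: pliers with red handles, 195 long, 15 high, back left (mm). Origin: middle of its underside.
Mind the look-alikes: they are no part of the job. There is more than one size of the boss; the one meant has the size given above. There is more than one size of the spacer; the one meant has the size given above.

How it is judged:
On the way, in this order (a step that is already met when the one before it is completed fails the run):
1. the copper spacer lies flat on the base plate around the post (horizontal distance between spacer and post_foot below 0.003 m and z of spacer in the frame of post_foot between -0.002 and 0.002 m and angle between spacer's own z axis and vertical below 0.08 rad), for 0.2 s.
2. the boss is home on the spacer around the post (all of step 1 and horizontal distance between boss and post_foot below 0.003 m and z of boss in the frame of post_foot between 0.01 and 0.014 m and angle between boss's own z axis and vertical below 0.08 rad), for 0.2 s.
3. the bracket's foot is on the rest block with its nose well under the lips (y of bracket_nose in the frame of fixture between -0.005 and 0.005 m and z of bracket_nose in the frame of fixture between 0.031 and 0.0385 m and angle between the x axis of bracket and the x axis of fixture, either way round below 0.09 rad and x of bracket_nose in the frame of fixture above -0.055 m), for 0.05 s.
At the end, for the whole second after the job is handed in: Spacer flat on the base plate and boss flat on it, round the post (2 mm in height, 3 mm sideways); bracket under both lips, straight within 5 degrees and 5 mm, nose pressing the boss with over 2.5 N, fingers still on the bracket and off the rings, all still, through the last second (all of step 2 and y of bracket_nose in the frame of fixture between -0.005 and 0.005 m and z of bracket_nose in the frame of fixture between 0.031 and 0.0385 m and angle between the x axis of bracket and the x axis of fixture, either way round below 0.09 rad and x of bracket_nose in the frame of fixture between -0.0235 and -0.016 m and contact force between bracket and boss above 2.5 N and contact force between the fingers and bracket above 3 N and contact force between the fingers and boss below 0.5 N and contact force between the fingers and spacer below 0.5 N and linear speed of bracket below 0.01 m/s); the arm keeps its last pose, push and grip.
It fails at once if a bystander (a tool or piece of stock) was moved by more than 30 mm (distance of any of hammer, wrench, wire_brush, magnet, nut, pliers from where it was at the start of the episode above 0.03 m).
It fails at once if the bracket was rammed against the boss with more than 60 N (contact force between bracket and boss above 60 N).
It also fails if it takes over 72 s, if anything falls off the work surface, if the arm or the gripper's body presses on something with over 40 N, if the wrist force passes 120 N, or if a joint passes its speed limit or range.

## Working session

There is one attempt and no reset: what is moved stays moved. The work goes in short steps, Python scripts to look and compute and a tool call to move; the robot and the scene stay as the last step left them, time stands still between calls to the robot, and variables do not carry over. Pictures are saved under pics/ and viewed, at most 14 in all, crops included, and the job is handed in when it is done.

Besides the shell and the picture viewer there is one more tool, called after "Request:" in YAML: its name, and indented under it one key for each argument. jog_arm: Moves the arm, as the interface text tells. Its arguments: {"type":"object","properties":{"claw":{"type":"array","items":{"type":"number"}},"offset":{"type":"array","items":{"type":"array","items":{"type":"number"}}},"yaw":{"type":"array","items":{"type":"number"}},"grip_force":{"type":"number"}},"required":["claw","offset","yaw"]}

```bash
mkdir -p pics; python3 - <<'E'
from plant import ctrl, eyes
import cv2
for n in ("top","scene"):
    p=eyes.camera_params(n); print(n,p)
    cv2.imwrite(f"pics/{n}0.png",eyes.capture(n))
s=ctrl.state(); print(s)
E
```

```text
top {'fx': 385.8033122334707, 'fy': 385.8033122334707, 'cx': 324.583622833217, 'cy': 198.60355386801547, 'eye': array([0.36914971, 0.02648154, 0.96045233]), 'attitude': array([ 0.07516372, -0.07190151, -0.669727  ,  0.73528656])}
scene {'fx': 391.42773065729784, 'fy': 391.42773065729784, 'cx': 319.62800531947374, 'cy': 204.40579010699932, 'eye': array([ 0.95652836, -0.68773177,  0.83107183]), 'attitude': array([0.38731361, 0.10250757, 0.22724826, 0.88760272])}
{'time_s': 0.1, 'q': array([ 1.07357241e+00,  1.31096281e-01,  1.48917762e+00, -2.18476798e-05,
        1.52299053e+00, -8.54285317e-02]), 'joint_velocities': array([ 0.00026615, -0.00126203, -0.00150281, -0.00026643,  0.00290093,
       -0.00011497]), 'joint_torque': array([ 1.85360812e-03, -5.70951712e+01, -5.01942480e+01, -1.22899737e-04,
        8.12618091e-03,  1.20360842e-04]), 'ee_pos': array([0.23993591, 0.54943713, 0.25233896]), 'tool_rot': array([ 2.04445383e-01,  9.78877616e-01, -8.03799325e-04, -2.29634517e-04]), 'wrist_force': array([ 0.21341877, -0.35581115, -0.30820412]), 'moment': array([ 0.00162552,  0.0038401 , -0.04336623]), 'grasp_force': 0.0, 'width': 0.08561945875818017}
```

View pics/top0.png

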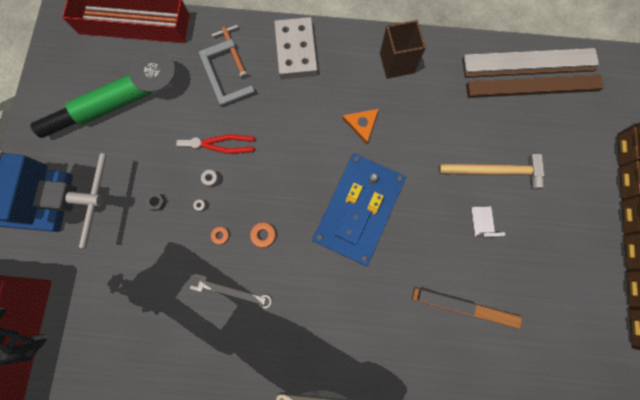

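View pics/scene0.png

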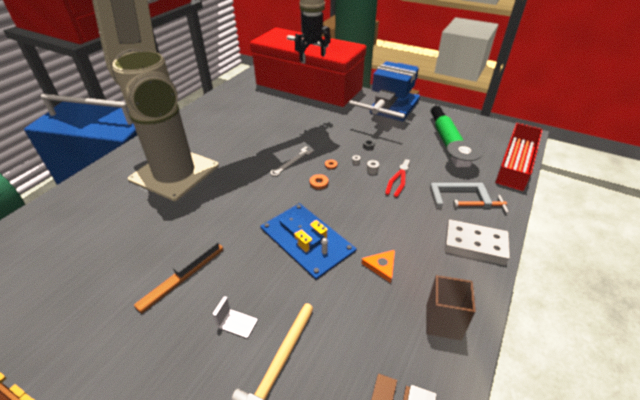

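The top view shows the big and small copper rings at (262,235) and (219,236), and the steel bosses at (209,178) and (199,205). The fixture is around (360,210), with its post at (374,178), and the bracket is at (485,222).

```bash
cat > h.py <<'E'
import numpy as np, cv2
from scipy.spatial.transform import Rotation as R
from plant import ctrl, eyes
P={n:eyes.camera_params(n) for n in("top","scene")}
def proj(n,X):
    p=P[n]; c=(np.atleast_2d(X)-p["eye"])@R.from_quat(p["attitude"]).as_matrix()
    return np.c_[p["cx"]+p["fx"]*c[:,0]/-c[:,2], p["cy"]-p["fy"]*c[:,1]/-c[:,2]]
def ray(n,uv,z):
    p=P[n]; uv=np.atleast_2d(uv)
    d=np.c_[(uv[:,0]-p["cx"])/p["fx"],-(uv[:,1]-p["cy"])/p["fy"],-np.ones(len(uv))]@R.from_quat(p["attitude"]).as_matrix().T
    return p["eye"]+d*((z-p["eye"][2])/d[:,2])[:,None]
E
python3 - <<'E'
from h import *
t=cv2.imread("pics/top0.png"); s=cv2.imread("pics/scene0.png")
def crop(im,x,y,w,h,f): return cv2.resize(im[y:y+h,x:x+w],None,fx=f,fy=f,interpolation=cv2.INTER_CUBIC)
a=crop(t,310,150,100,120,4);  # 400x480? 
b=crop(t,465,200,50,40,8)    # 400x320
c=crop(s,205,290,60,50,5)
out=np.zeros((600,800,3),np.uint8); out[:480,:400]=a; out[:320,400:]=b; out[330:580,420:720]=c
cv2.imwrite("pics/c1.png",out)
hsv=cv2.cvtColor(t,cv2.COLOR_BGR2HSV)
m=((hsv[...,0]<12)&(hsv[...,1]>130)&(hsv[...,2]>90)).astype(np.uint8)
def rep(m,z,x0,y0,x1,y1):
    mm=np.zeros_like(m); mm[y0:y1,x0:x1]=m[y0:y1,x0:x1]
    n,_,st,ce=cv2.connectedComponentsWithStats(mm)
    for i in range(1,n):
        if st[i,4]>20:
            cs,_=cv2.findContours((_==i).astype(np.uint8),0,2) 
            W=ray("top",cs[0][:,0,:].astype(float),z)[:,:2].astype(np.float32)
            c,r=cv2.minEnclosingCircle(W); print(st[i],ce[i],"c",np.round(c,4),"D",round(2*r+.0,4),"cen",ray("top",ce[i],z)[0].round(4))
rep(m,.012,190,215,290,260)
m2=((hsv[...,1]<70)&(hsv[...,2]>110)).astype(np.uint8)
rep(m2,.032,185,160,225,218)
y=((abs(hsv[...,0].astype(int)-26)<6)&(hsv[...,1]>150)&(hsv[...,2]>120)).astype(np.uint8)
rep(y,.0495,330,170,400,220)
rep(m2,.06,360,160,390,190)
rep(m2,.03,465,200,515,245)
E
```

```text
[250 223  26  24 392] [262.67857143 234.41581633] c [0.4651 0.184 ] D 0.0621 cen [0.4652 0.1837 0.012 ]Traceback (most recent call last):
  File "<stdin>", line 19, in <module>
  File "<stdin>", line 16, in rep
cv2.error: OpenCV(4.12.0) /io/opencv/modules/imgproc/src/contours_new.cpp:332: error: (-2:Unspecified error) in function 'static std::shared_ptr<ContourScanner_> ContourScanner_::create(cv::ContourDataStorage<cv::Point_<int>, 1024, 0>::storage_t&, cv::ContourDataStorage<signed char, 1024, 0>::storage_t&, cv::Mat, int, int, cv::Point)'
> Modes other than RETR_FLOODFILL and RETR_CCOMP support only CV_8UC1 images (expected: 'img.type() == CV_8UC1'), where
>     'img.type()' is 24 (CV_8UC4)
> must be equal to
>     'CV_8UC1' is 0 (CV_8UC1)
```

View pics/c1.png

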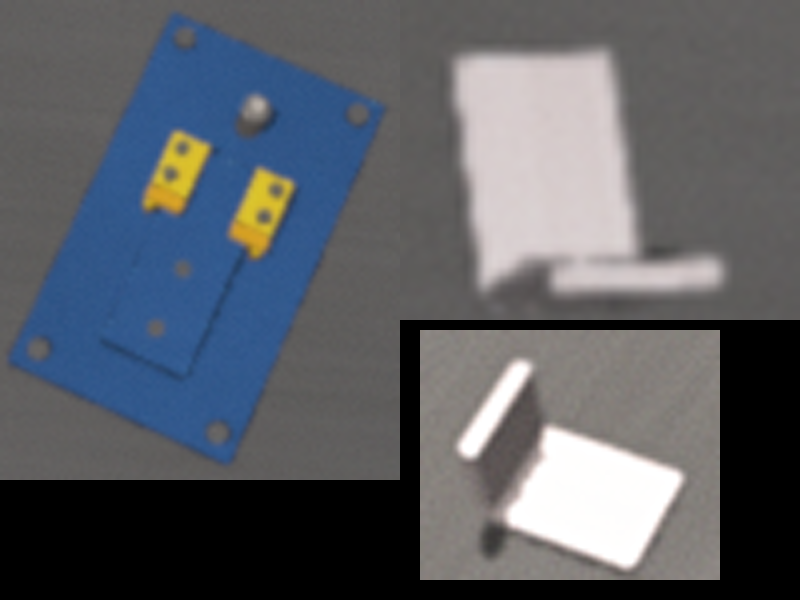

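```bash
cat > m.py <<'E'
from h import *
t=cv2.imread("pics/top0.png"); F=4
def blob(name,mask,box,z,rect=False,F=4):
    x0,y0,x1,y1=box
    im=cv2.resize(t[y0:y1,x0:x1],None,fx=F,fy=F,interpolation=cv2.INTER_CUBIC)
    m=mask(cv2.cvtColor(im,cv2.COLOR_BGR2HSV).astype(int)).astype(np.uint8)
    for c in cv2.findContours(m,cv2.RETR_EXTERNAL,cv2.CHAIN_APPROX_NONE)[0]:
        if cv2.contourArea(c)<40*F: continue
        uv=(c[:,0,:]+.5)/F-.5+[x0,y0]
        W=(ray("top",uv,z)[:,:2]*1000).astype(np.float32)
        if rect:
            r=cv2.minAreaRect(W); print(name,np.round(r[0],1),np.round(r[1],1),round(r[2],2))
        else:
            e=cv2.fitEllipse(cv2.convexHull(W)); print(name,"c",np.round(e[0],1),"axes",np.round(e[1],1),uv.mean(0).round(1))
cop=lambda h:((h[...,0]<14)|(h[...,0]>172))&(h[...,1]>100)
gray=lambda h:(h[...,1]<70)&(h[...,2]>110)
blue=lambda h:(abs(h[...,0]-108)<14)&(h[...,1]>110)
yel=lambda h:(abs(h[...,0]-25)<7)&(h[...,1]>150)&(h[...,2]>190)
blob("ring",cop,(205,220,285,255),.012)
blob("boss",gray,(188,160,225,218),.032)
blob("plate",blue,(305,145,415,275),.012,True)
blob("lip",yel,(340,175,390,218),.0495,True)
blob("posttip",gray,(364,168,384,188),.06)
blob("foot",gray,(465,198,515,245),.008,True)
for z in (.06,): blob("leg",gray,(465,198,515,245),z,True)
E
python3 m.py
python3 - <<'E'
from h import *
f=lambda x,y,w,h,s:0
cr=lambda p:(np.array(p)+.5)/8-.5+[465,200]-np.array([50,0])
print("foot",(ray("top",cr([(455,55),(610,50),(640,258),(482,293)]),.008)*1000).round(1))
print("legtop",(ray("top",cr([(552,262),(722,257),(722,288),(555,295)]),.06)*1000).round(1))
E
```

```text
ring c [453.9 289.6] axes [44.2 45.5] [219.3 235.1]
ring c [465.3 184.1] axes [62.7 63.7] [262.5 234.4]
boss c [521.3 346.7] axes [29.6 30.8] [198.2 204.5]
boss c [593.1 333.4] axes [41.6 43.3] [208.1 176.9]
plate [554.7 -48.9] [149.3 248.9] 70.3
lip [563.5 -81.2] [21.1 45.5] 70.92
lip [581.8 -28.9] [21.2 46.1] 70.22
posttip c [624.9 -72.6] axes [14.5 17.7] [373.3 176.4]
foot [ 551.7 -371.2] [79.8 80.7] 7.44
leg [ 541.7 -349.4] [75.5 76.3] 7.44
foot [[ 584.7 -329.6    8. ]
 [ 590.8 -378.3    8. ]
 [ 525.7 -387.8    8. ]
 [ 510.2 -339.     8. ]]
legtop [[ 513.6 -339.4   60. ]
 [ 519.7 -389.2   60. ]
 [ 510.5 -389.2   60. ]
 [ 503.9 -340.4   60. ]]
```

The spacer is the ring at (0.454, 0.290) m and the boss is at (0.593, 0.333). The post is at about (0.625, -0.074) with fixture yaw about -0.34. The bracket origin is at about (0.512, -0.364), heading 0.126.

The rows are not in the units I measure in: shifts go in shares of 800 mm and turns go in shares of pi rad. I convert before sending: -0.26 m / 0.8 = -0.325, 0.214 m / 0.8 = 0.2675, 0.07 rad / 3.1416 = 0.0223.

Request:
jog_arm:
  claw: [0.085,0.085,0.085,0.085,0.085,0.085,0.085,0.085,0.07,0.07,0.07,0.07]
  offset:
    - [0.2675,-0.325,-0.175]
    - [0.2675,-0.325,-0.175]
    - [0.2675,-0.325,-0.175]
    - [0.2675,-0.325,-0.175]
    - [0.2675,-0.325,-0.175]
    - [0.2675,-0.325,-0.175]
    - [0.2675,-0.325,-0.175]
    - [0.2675,-0.325,-0.175]
    - [0.2675,-0.325,-0.175]
    - [0.2675,-0.325,-0.175]
    - [0.2675,-0.325,-0.175]
    - [0.2675,-0.325,-0.175]
  yaw: [0.0223,0.0223,0.0223,0.0223,0.0223,0.0223,0.0223,0.0223,0.0223,0.0223,0.0223,0.0223]
  grip_force: 40

```text
time_s: 1.3
ee_pos: [0.4538, 0.2912, 0.1141]
tool_rot: [0.169, 0.986, 0.0, 0.0]
wrist_force: [0.2, 0.6, -0.0]
width: 0.0703
grasp_force: 0.0
```

```bash
python3 - <<'E'
from h import *
print(ctrl.tcp_to_tips)
a=cv2.resize(eyes.capture("top")[180:280,180:310],None,fx=5,fy=5,interpolation=2)
cv2.imwrite("pics/a1.png",a); s=ctrl.state(); print(s["ee_pos"],R.from_quat(s["tool_rot"]).as_matrix().round(3),s["q"].round(2))
E
```

```text
0.022
[0.45380071 0.29111464 0.11400332] [[-0.943  0.333  0.001]
 [ 0.333  0.943  0.001]
 [-0.001  0.001 -1.   ]] [ 0.48  0.08  1.81  0.    1.26 -0.76]
```

View pics/a1.png

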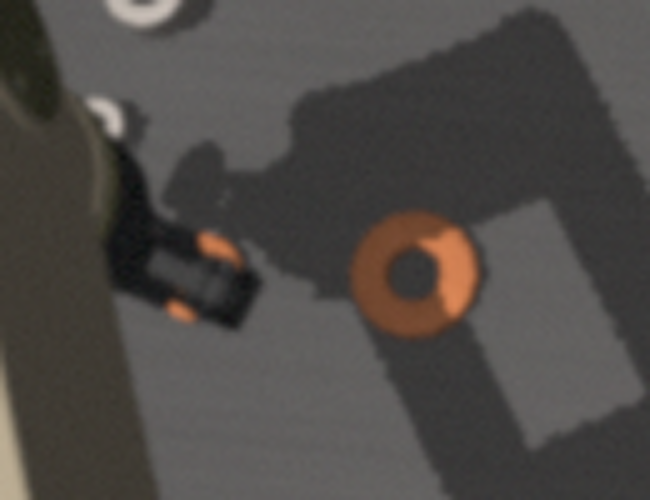

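Only the ring beneath the finger is partly hidden, and the gripper is aligned with it. Descending and closing.

Scaled: -0.09 m / 0.8 = -0.1125, -0.0015 m / 0.8 = -0.0019.

Request:
jog_arm:
  claw: [0.07,0.07,0.07,0.07,0.03,0.03,0.03,0.03,0.03,0.03]
  offset:
    - [0,-0.0019,-0.0563]
    - [0,-0.0019,-0.1]
    - [0,-0.0019,-0.1125]
    - [0,-0.0019,-0.1125]
    - [0,-0.0019,-0.1125]
    - [0,-0.0019,-0.1125]
    - [0,-0.0019,-0.1125]
    - [0,-0.0019,-0.1125]
    - [0,-0.0019,-0.1125]
    - [0,-0.0019,-0.1125]
  yaw: [0,0,0,0,0,0,0,0,0,0]
  grip_force: 40

```text
time_s: 2.35
ee_pos: [0.4559, 0.2895, 0.0263]
tool_rot: [0.17, 0.985, 0.001, 0.002]
wrist_force: [-3.1, 0.2, 6.7]
width: 0.0415
grasp_force: 39.5
```

Scaled: 0.1 m / 0.8 = 0.125, 0.06 m / 0.8 = 0.075.

Request:
jog_arm:
  claw: [0.03,0.03,0.03,0.03,0.03]
  offset:
    - [0,0,0.025]
    - [0,0,0.075]
    - [0,0,0.125]
    - [0,0,0.125]
    - [0,0,0.125]
  yaw: [0,0,0,0,0]

```text
time_s: 2.85
ee_pos: [0.4559, 0.2892, 0.1263]
tool_rot: [0.17, 0.985, 0.002, 0.002]
wrist_force: [-0.1, 0.5, -1.7]
width: 0.0414
grasp_force: 40.8
```

```bash
python3 - <<'E'
from h import *
s=ctrl.state(); p=s["ee_pos"]; print(p,s["width"],s["wrist_force"])
u=proj("scene",p)[0].astype(int); print(u)
a=cv2.resize(eyes.capture("scene")[u[1]-40:u[1]+40,u[0]-45:u[0]+45],None,fx=4,fy=4,interpolation=2)
u=proj("top",p)[0].astype(int); print(u)
b=cv2.resize(eyes.capture("top")[u[1]-40:u[1]+40,u[0]-45:u[0]+45],None,fx=4,fy=4,interpolation=2)
cv2.imwrite("pics/a2.png",np.hstack([a,b]))
E
```

```text
[0.45586922 0.28922851 0.12633373] 0.041391000597685176 [-0.13460079  0.49856946 -1.7319194 ]
[331 134]
[205 228]
```

View pics/a2.png

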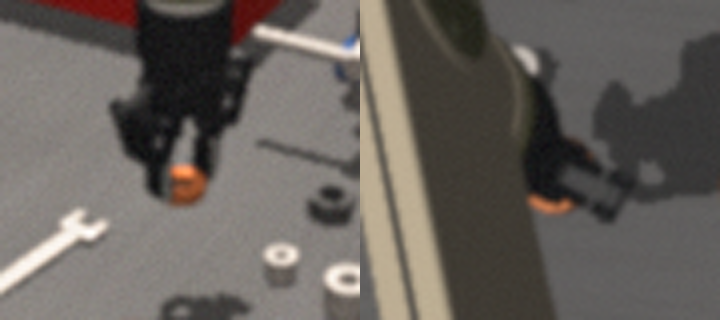

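The ring is held flat and roughly centred in the jaws. It appears at about (187,185) in the left crop and has lifted off cleanly. Moving over the post.

Scaled: -0.3635 m / 0.8 = -0.4544, 0.171 m / 0.8 = 0.2138.

Request:
jog_arm:
  claw: [0.03,0.03,0.03,0.03,0.03,0.03,0.03,0.03,0.03,0.03,0.03,0.03]
  offset:
    - [0.2138,-0.4544,0]
    - [0.2138,-0.4544,0]
    - [0.2138,-0.4544,0]
    - [0.2138,-0.4544,0]
    - [0.2138,-0.4544,0]
    - [0.2138,-0.4544,0]
    - [0.2138,-0.4544,0]
    - [0.2138,-0.4544,0]
    - [0.2138,-0.4544,0]
    - [0.2138,-0.4544,-0.025]
    - [0.2138,-0.4544,-0.025]
    - [0.2138,-0.4544,-0.025]
  yaw: [0,0,0,0,0,0,0,0,0,0,0,0]

```text
time_s: 4.15
ee_pos: [0.6235, -0.0744, 0.1014]
tool_rot: [0.17, 0.985, 0.0, -0.002]
wrist_force: [-0.5, 0.8, -1.4]
width: 0.0412
grasp_force: 40.9
```

```bash
python3 - <<'E'
from h import *
s=ctrl.state(); p=s["ee_pos"]; print(p,s["width"],s["wrist_force"])
u=proj("scene",p-[0,0,.02])[0].astype(int); print(u, proj("scene",[.6253,-.0738,.062]), proj("scene",p-[0,0,.0263]))
a=cv2.resize(eyes.capture("scene")[u[1]-40:u[1]+40,u[0]-45:u[0]+45],None,fx=4,fy=4,interpolation=2)
u=proj("top",p)[0].astype(int); print(u)
b=cv2.resize(eyes.capture("top")[u[1]-40:u[1]+40,u[0]-45:u[0]+45],None,fx=4,fy=4,interpolation=2)
cv2.imwrite("pics/a3.png",np.hstack([a,b]))
E
```

```text
[ 0.62350379 -0.07439459  0.10140854] 0.041236083024627224 [-0.54075778  0.82035475 -1.35293737]
[323 233] [[323.76373967 238.83260933]] [[323.05898634 235.36301656]]
[376 172]
```

View pics/a3.png

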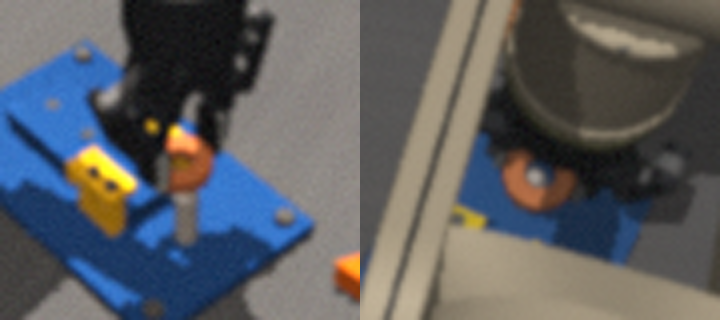

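```bash
python3 - <<'E'
from h import *
s=ctrl.state(); p=s["ee_pos"]; print(p)
im=cv2.imread("pics/a3.png")[:,360:]
h=cv2.cvtColor(im,cv2.COLOR_BGR2HSV).astype(int)
o=np.array([376-45,172-40])
m=(((h[...,0]<14)|(h[...,0]>172))&(h[...,1]>90)&(h[...,2]>60)).astype(np.uint8); m[:130]=0;m[:,:120]=0;m[:,230:]=0
cs=max(cv2.findContours(m,0,1)[0],key=cv2.contourArea)[:,0]
lo=cs[(cs[:,1]>165)]
# outer points: farther than 26 crop px from (177,178)
lo=lo[np.hypot(*(lo-[177,178]).T)>26]
W=ray("top",(lo+.5)/4-.5+o,p[2]-.0143)[:,:2]*1000
from scipy.optimize import least_squares
r=least_squares(lambda c:np.hypot(*(W-c).T)-22.5,W.mean(0),loss="soft_l1"); print("ring c",r.x,len(W),np.abs(r.fun).mean())
m2=((h[...,1]<60)&(h[...,2]>110)).astype(np.uint8); m2[:155]=0;m2[200:]=0;m2[:,:150]=0;m2[:,200:]=0
M=cv2.moments(m2); c=np.array([M["m10"]/M["m00"],M["m01"]/M["m00"]]); print(c,M["m00"],ray("top",(c+.5)/4-.5+o,.062)*1000)
E
```

```text
[ 0.6249768  -0.07448341  0.10343068]
ring c [621.85605063 -73.55983631] 121 1.2286483579408927
[174.72340426 177.07446809] 188.0 [[625.68206577 -74.67163506  62.        ]]
```

Scaled: -0.035 m / 0.8 = -0.0438, 0.0026 m / 0.8 = 0.0033.

Request:
jog_arm:
  claw: [0.03,0.03,0.03,0.03,0.03,0.03,0.03]
  offset:
    - [0.0033,-0.0008,0]
    - [0.0033,-0.0008,-0.0125]
    - [0.0033,-0.0008,-0.025]
    - [0.0033,-0.0008,-0.0313]
    - [0.0033,-0.0008,-0.0375]
    - [0.0033,-0.0008,-0.0438]
    - [0.0033,-0.0008,-0.0438]
  yaw: [0,0,0,0,0,0,0]

```text
time_s: 4.95
ee_pos: [0.6275, -0.0752, 0.0673]
tool_rot: [0.17, 0.985, 0.0, -0.0]
wrist_force: [3.8, 4.6, -5.7]
width: 0.0412
grasp_force: 41.0
```

Scaled: -0.029 m / 0.8 = -0.0363, 0.001 m / 0.8 = 0.0013.

Request:
jog_arm:
  claw: [0.03,0.03,0.03,0.03,0.03,0.03,0.03]
  offset:
    - [0.001,0.0013,0]
    - [0.001,0.0013,-0.01]
    - [0.001,0.0013,-0.02]
    - [0.001,0.0013,-0.03]
    - [0.001,0.0013,-0.035]
    - [0.001,0.0013,-0.0363]
    - [0.001,0.0013,-0.0363]
  yaw: [0,0,0,0,0,0,0]

```text
time_s: 5.65
ee_pos: [0.6284, -0.0749, 0.039]
tool_rot: [0.17, 0.985, -0.0, -0.0]
wrist_force: [-0.4, -0.4, -0.5]
width: 0.0414
grasp_force: 41.4
```

Scaled: 0.11 m / 0.8 = 0.1375, 0.1 m / 0.8 = 0.125.

Request:
jog_arm:
  claw: [0.03,0.05,0.07,0.07,0.07,0.07,0.07,0.07,0.07]
  offset:
    - [0,0,-0.0013]
    - [0,0,-0.0013]
    - [0,0,-0.0013]
    - [0,0,-0.0013]
    - [0,0,0.05]
    - [0,0,0.1125]
    - [0,0,0.1375]
    - [0,0.0625,0.1375]
    - [0,0.125,0.1375]
  yaw: [0,0,0,0,0,0,0,0,0]

```text
time_s: 6.55
ee_pos: [0.6297, 0.0249, 0.1515]
tool_rot: [0.172, 0.985, 0.0, 0.002]
wrist_force: [1.0, 0.7, -0.2]
width: 0.0699
grasp_force: 0.0
```

Scaled: 0.3076 m / 0.8 = 0.3845, -0.0344 m / 0.8 = -0.043.

Request:
jog_arm:
  claw: [0.07,0.07,0.07,0.07,0.07,0.07,0.07,0.07,0.07,0.07]
  offset:
    - [-0.043,0.3845,0]
    - [-0.043,0.3845,0]
    - [-0.043,0.3845,0]
    - [-0.043,0.3845,0]
    - [-0.043,0.3845,0]
    - [-0.043,0.3845,0]
    - [-0.043,0.3845,0]
    - [-0.043,0.3845,-0.0375]
    - [-0.043,0.3845,-0.0375]
    - [-0.043,0.3845,-0.0375]
  yaw: [0,0,0,0,0,0,0,0,0,0]

```text
time_s: 7.55
ee_pos: [0.5934, 0.3319, 0.1184]
tool_rot: [0.17, 0.985, -0.001, -0.001]
wrist_force: [0.6, -0.0, 0.8]
width: 0.0701
grasp_force: 0.0
```

```bash
python3 - <<'E'
from h import *
s=ctrl.state(); p=s["ee_pos"]; print(p,s["width"],s["wrist_force"])
t=eyes.capture("top"); sc=eyes.capture("scene"); cv2.imwrite("pics/top2.png",t)
f=lambda im,u,v,w,h,k:cv2.resize(im[v-h:v+h,u-w:u+w],None,fx=k,fy=k,interpolation=2)
u=proj("scene",[.625,-.074,.02])[0].astype(int)
out=np.hstack([f(t,374,185,25,25,8),f(sc,u[0],u[1],25,25,8)])
cv2.imwrite("pics/a4.png",out)
E
sed -i 's/"pics\/top0.png"/__import__("sys").argv[1]/' m.py
cat >> m.py <<'E'
print(); blob("seated",cop,(360,160,400,200),.024); blob("bossnow",gray,(205,165,225,190),.032)
E
python3 m.py pics/top2.png | sed '1,/^$/d'
```

```text
[0.59340574 0.33188658 0.11837507] 0.07011513501625137 [ 0.63569299 -0.01056603  0.84763252]
seated c [625.3 -75. ] axes [41.5 42.4] [372.5 180.1]
bossnow c [583.  329.9] axes [21.2 31.1] [209.  181.5]
```

View pics/a4.png

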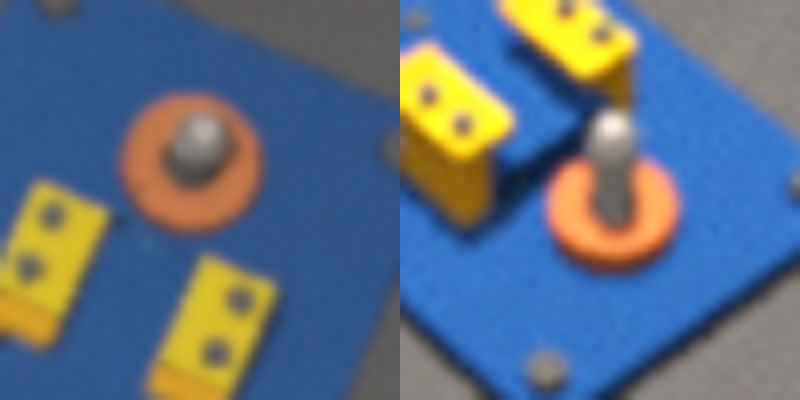

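The spacer is seated flat around the post, with its centre at about (190,160) in the left crop. Now grasping the boss.

Scaled: -0.085 m / 0.8 = -0.1063, -0.075 m / 0.8 = -0.0938.

Request:
jog_arm:
  claw: [0.07,0.07,0.07,0.07,0.03,0.03,0.03,0.03,0.03,0.03,0.03,0.03]
  offset:
    - [0,0,-0.0563]
    - [0,0,-0.0938]
    - [0,0,-0.1063]
    - [0,0,-0.1063]
    - [0,0,-0.1063]
    - [0,0,-0.1063]
    - [0,0,-0.1063]
    - [0,0,-0.1063]
    - [0,0,-0.1063]
    - [0,0,-0.1063]
    - [0,0,-0.1063]
    - [0,0,-0.1063]
  yaw: [0,0,0,0,0,0,0,0,0,0,0,0]
  grip_force: 50

```text
time_s: 8.85
ee_pos: [0.5961, 0.3336, 0.0377]
tool_rot: [0.17, 0.985, 0.001, 0.002]
wrist_force: [-1.1, -1.7, 6.1]
width: 0.038
grasp_force: 50.4
```

Scaled: 0.1 m / 0.8 = 0.125, 0.07 m / 0.8 = 0.0875.

Request:
jog_arm:
  claw: [0.03,0.03,0.03,0.03,0.03,0.03]
  offset:
    - [0,0,0.0375]
    - [0,0,0.0875]
    - [0,0,0.125]
    - [0,0,0.125]
    - [0,0,0.125]
    - [0,0,0.125]
  yaw: [0,0,0,0,0,0]

```text
time_s: 9.45
ee_pos: [0.5931, 0.3324, 0.1325]
tool_rot: [0.17, 0.985, -0.001, -0.001]
wrist_force: [-1.1, 0.1, -3.7]
width: 0.0376
grasp_force: 51.4
```

Scaled: -0.4082 m / 0.8 = -0.5103, 0.0348 m / 0.8 = 0.0435.

Request:
jog_arm:
  claw: [0.03,0.03,0.03,0.03,0.03,0.03,0.03,0.03,0.03,0.03,0.03,0.03]
  offset:
    - [0.0435,-0.5103,0]
    - [0.0435,-0.5103,0]
    - [0.0435,-0.5103,0]
    - [0.0435,-0.5103,0]
    - [0.0435,-0.5103,0]
    - [0.0435,-0.5103,0]
    - [0.0435,-0.5103,0]
    - [0.0435,-0.5103,0]
    - [0.0435,-0.5103,0]
    - [0.0435,-0.5103,-0.0125]
    - [0.0435,-0.5103,-0.0125]
    - [0.0435,-0.5103,-0.0125]
  yaw: [0,0,0,0,0,0,0,0,0,0,0,0]

```text
time_s: 10.65
ee_pos: [0.6278, -0.0733, 0.1224]
tool_rot: [0.169, 0.986, 0.0, -0.002]
wrist_force: [0.2, 0.6, -2.8]
width: 0.0377
grasp_force: 51.7
```

```bash
python3 - <<'E'
from h import *
for i in range(2): t=eyes.capture("top")
s=ctrl.state(); p=s["ee_pos"]; print(p,s["width"],s["wrist_force"])
sc=eyes.capture("scene"); cv2.imwrite("pics/top3.png",t); cv2.imwrite("pics/sc3.png",sc)
f=lambda im,u,v,w,h,k:cv2.resize(im[v-h:v+h,u-w:u+w],None,fx=k,fy=k,interpolation=2)
z=p[2]-.0377; print(z)
for n,im in(("top",t),("scene",sc)):
    print(n,proj(n,[[.6254,-.0746,z],[.6254,-.0746,z+.032],[.6254,-.0746,.062],p]).round(1).tolist())
u=proj("top",[.6254,-.0746,z])[0].astype(int);v=proj("scene",[.6254,-.0746,z])[0].astype(int);print(u,v)
cv2.imwrite("pics/a5.png",np.hstack([f(t,u[0],u[1],25,25,8),f(sc,v[0],v[1],25,25,8)]))
E
```

```text
[ 0.62870838 -0.07349333  0.12377545] 0.037387151417303706 [ 0.21764651 -0.75853219 -2.75808364]
0.08607544748609501
top [[375.6, 173.3], [377.5, 169.5], [374.3, 176.0], [377.5, 167.3]]
scene [[323.7, 232.8], [323.7, 224.2], [323.7, 239.0], [325.0, 222.8]]
[375 173] [323 232]
```

View pics/a5.png

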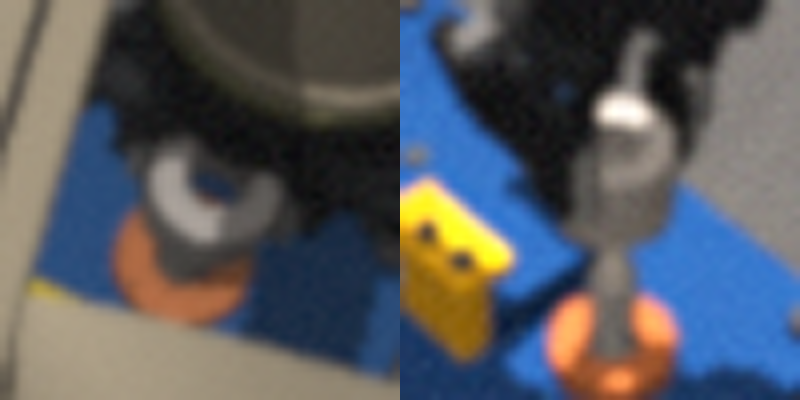

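In the crops the boss sits about 2 mm to +y of the post. I'll correct that and lower it while watching the force.

Scaled: -0.035 m / 0.8 = -0.0438, -0.0018 m / 0.8 = -0.0023.

Request:
jog_arm:
  claw: [0.03,0.03,0.03,0.03,0.03,0.03,0.03,0.03]
  offset:
    - [0,-0.0023,0]
    - [0,-0.0023,-0.0125]
    - [0,-0.0023,-0.025]
    - [0,-0.0023,-0.0313]
    - [0,-0.0023,-0.0375]
    - [0,-0.0023,-0.0438]
    - [0,-0.0023,-0.0438]
    - [0,-0.0023,-0.0438]
  yaw: [0,0,0,0,0,0,0,0]

```text
time_s: 11.6
ee_pos: [0.6289, -0.0758, 0.0886]
tool_rot: [0.17, 0.985, 0.001, -0.0]
wrist_force: [2.3, 5.5, -5.3]
width: 0.0376
grasp_force: 51.6
```

Scaled: -0.026 m / 0.8 = -0.0325, -0.022 m / 0.8 = -0.0275.

Request:
jog_arm:
  claw: [0.03,0.03,0.03,0.03,0.03,0.03,0.03]
  offset:
    - [0.0005,0.0015,0]
    - [0.0005,0.0015,-0.01]
    - [0.0005,0.0015,-0.02]
    - [0.0005,0.0015,-0.0275]
    - [0.0005,0.0015,-0.0325]
    - [0.0005,0.0015,-0.0325]
    - [0.0005,0.0015,-0.0325]
  yaw: [0,0,0,0,0,0,0]

```text
time_s: 12.3
ee_pos: [0.6289, -0.0755, 0.062]
tool_rot: [0.17, 0.985, 0.0, -0.001]
wrist_force: [0.9, 4.4, -6.4]
width: 0.0375
grasp_force: 51.5
```

Scaled: -0.002 m / 0.8 = -0.0025, -0.001 m / 0.8 = -0.0013.

Request:
jog_arm:
  claw: [0.03,0.03,0.03,0.03]
  offset:
    - [0,0.0013,-0.0013]
    - [0,0.0013,-0.0025]
    - [0,0.0013,-0.0025]
    - [0,0.0013,-0.0025]
  yaw: [0,0,0,0]

```text
time_s: 12.7
ee_pos: [0.629, -0.0753, 0.0618]
tool_rot: [0.17, 0.985, -0.0, -0.0]
wrist_force: [-5.8, 2.4, 6.0]
width: 0.0375
grasp_force: 52.6
```

Contact: the boss is resting on the spacer. Releasing and backing off toward the bracket side.

Scaled: -0.27 m / 0.8 = -0.3375, -0.23 m / 0.8 = -0.2875, -0.9 rad / 3.1416 = -0.2865.

Request:
jog_arm:
  claw: [0.05,0.07,0.07,0.07,0.07,0.07,0.07,0.04,0.04,0.04,0.04,0.04]
  offset:
    - [0,0,0]
    - [0,0,0]
    - [0,0,0]
    - [0,0,0.05]
    - [0,0,0.1125]
    - [0,0,0.1375]
    - [-0.0375,-0.0625,0.1375]
    - [-0.075,-0.125,0.1375]
    - [-0.1125,-0.175,0.1375]
    - [-0.1375,-0.225,0.1375]
    - [-0.1375,-0.2875,0.1375]
    - [-0.1375,-0.3375,0.1375]
  yaw: [0,0,0,0,0,0,-0.0477,-0.0955,-0.1432,-0.191,-0.2387,-0.2865]

```text
time_s: 13.9
ee_pos: [0.5183, -0.347, 0.1719]
tool_rot: [0.584, 0.811, -0.0, 0.001]
wrist_force: [1.2, -0.2, 0.1]
width: 0.0404
grasp_force: 0.0
```

```bash
python3 - <<'E'
from h import *
t=eyes.capture("top"); sc=eyes.capture("scene"); cv2.imwrite("pics/top4.png",t)
s=ctrl.state(); p=s["ee_pos"]; print(p,s["width"],s["wrist_force"],s["q"].round(2),R.from_quat(s["tool_rot"]).as_matrix()[:,1])
f=lambda im,u,v,w,h,k:cv2.resize(im[v-h:v+h,u-w:u+w],None,fx=k,fy=k,interpolation=2)
print(proj("top",[[.6254,-.0746,.056],[.6254,-.0746,.024]]))
cv2.imwrite("pics/a6.png",np.hstack([f(t,374,180,25,25,8),f(sc,324,245,25,25,8)]))
E
cat >> m.py <<'E'
print(); blob("boss",gray,(360,160,390,200),.056)
E
python3 m.py pics/top4.png | tail -1
```

```text
[ 0.51786867 -0.35129699  0.17149293] 0.04018914001950077 [-0.2297379   0.33185431 -0.139834  ] [-0.68  0.25  1.51 -0.    1.38 -0.99] [ 9.49785495e-01  3.12901385e-01 -4.86659535e-04]
[[373.94451105 176.65646556]
 [372.28293565 180.00555339]]
boss c [624.1 -73. ] axes [40.6 48.5] [372.2 177.3]
```

View pics/a6.png

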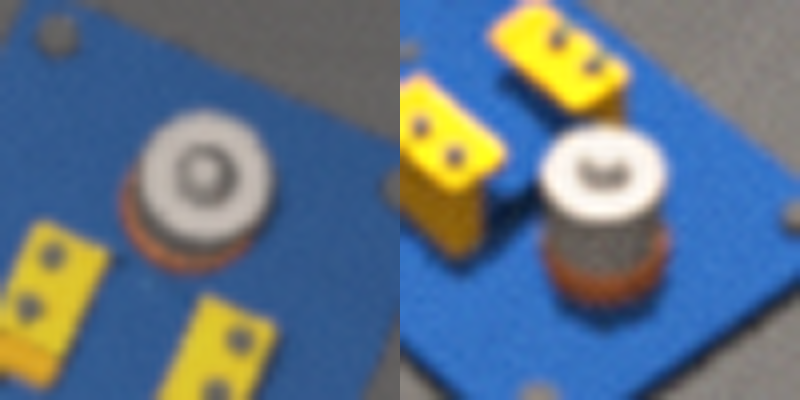

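The boss is home on the spacer, with the post centred in its bore at (205,175) in the left crop. Moving over the bracket leg.

Scaled: -0.071 m / 0.8 = -0.0888, -0.04 m / 0.8 = -0.05, -0.192 rad / 3.1416 = -0.0611.

Request:
jog_arm:
  claw: [0.04,0.04,0.04,0.04,0.04,0.04,0.04]
  offset:
    - [-0.0084,-0.024,0]
    - [-0.0084,-0.024,-0.05]
    - [-0.0084,-0.024,-0.0888]
    - [-0.0084,-0.024,-0.0888]
    - [-0.0084,-0.024,-0.0888]
    - [-0.0084,-0.024,-0.0888]
    - [-0.0084,-0.024,-0.0888]
  yaw: [-0.0318,-0.0611,-0.0611,-0.0611,-0.0611,-0.0611,-0.0611]

```text
time_s: 14.7
ee_pos: [0.5141, -0.365, 0.103]
tool_rot: [0.657, 0.754, 0.0, 0.002]
wrist_force: [0.1, -0.2, 0.2]
width: 0.04
grasp_force: 0.0
```

```bash
python3 - <<'E'
from h import *
t=eyes.capture("top"); sc=eyes.capture("scene")
s=ctrl.state(); p=s["ee_pos"]; print(p,s["width"],R.from_quat(s["tool_rot"]).as_matrix()[:,1])
f=lambda im,u,v,w,h,k:cv2.resize(im[v-h:v+h,u-w:u+w],None,fx=k,fy=k,interpolation=2)
cv2.imwrite("pics/a7.png",np.hstack([f(t,485,220,32,32,6),f(sc,232,300,32,32,6)]))
E
```

```text
[ 0.51363884 -0.36477945  0.10227666] 0.03989182397667892 [0.9905769  0.13694227 0.00205377]
```

View pics/a7.png

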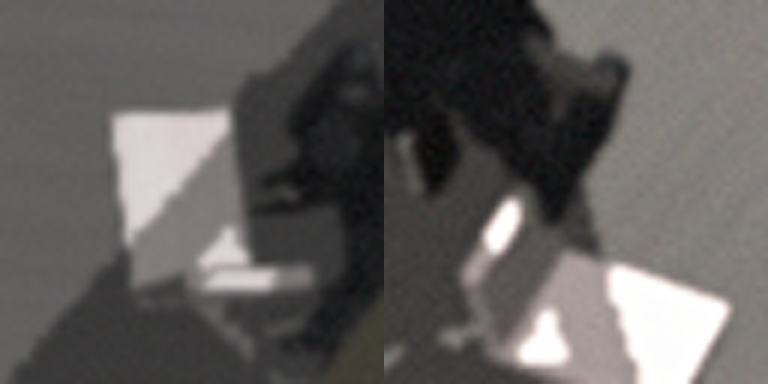

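The jaws straddle the leg. Descending and pinching it.

Scaled: -0.054 m / 0.8 = -0.0675, -0.03 m / 0.8 = -0.0375.

Request:
jog_arm:
  claw: [0.04,0.04,0.04,0.0,0.0,0.0,0.0,0.0,0.0,0.0]
  offset:
    - [0,0,-0.0375]
    - [0,0,-0.0675]
    - [0,0,-0.0675]
    - [0,0,-0.0675]
    - [0,0,-0.0675]
    - [0,0,-0.0675]
    - [0,0,-0.0675]
    - [0,0,-0.0675]
    - [0,0,-0.0675]
    - [0,0,-0.0675]
  yaw: [0,0,0,0,0,0,0,0,0,0]
  grip_force: 90

```text
time_s: 15.8
ee_pos: [0.5138, -0.3652, 0.0487]
tool_rot: [0.657, 0.754, -0.0, 0.002]
wrist_force: [-2.3, 0.7, 5.5]
width: 0.0069
grasp_force: 89.0
```

Scaled: 0.346 m / 0.8 = 0.4325, 0.09 m / 0.8 = 0.1125, -0.479 rad / 3.1416 = -0.1525.

Request:
jog_arm:
  claw: [0.0,0.0,0.0,0.0,0.0,0.0,0.0,0.0,0.0,0.0,0.0,0.0]
  offset:
    - [0,0,0.0375]
    - [0,0,0.0875]
    - [-0.005,0.0375,0.1125]
    - [-0.0125,0.0875,0.1125]
    - [-0.0188,0.1375,0.1125]
    - [-0.025,0.1875,0.1125]
    - [-0.0325,0.2375,0.1125]
    - [-0.04,0.2875,0.1125]
    - [-0.0475,0.3375,0.1125]
    - [-0.055,0.3875,0.1125]
    - [-0.06,0.4325,0.1125]
    - [-0.06,0.4325,0.1125]
  yaw: [0,0,-0.0191,-0.0382,-0.0573,-0.0764,-0.0955,-0.1146,-0.1337,-0.1525,-0.1525,-0.1525]

```text
time_s: 17.0
ee_pos: [0.4635, -0.0143, 0.1361]
tool_rot: [0.816, 0.578, 0.0, -0.001]
wrist_force: [-0.5, -0.6, -4.5]
width: 0.0066
grasp_force: 88.4
```

```bash
python3 - <<'E'
from h import *
for i in range(4): t=eyes.capture("top"); 
s=ctrl.state(); p=s["ee_pos"]; print(p,s["width"],s["grasp_force"],s["wrist_force"],R.from_quat(s["tool_rot"]).as_matrix()[:,1])
sc=eyes.capture("scene"); cv2.imwrite("pics/top5.png",t);cv2.imwrite("pics/sc5.png",sc)
f=lambda im,u,v,w,h,k:cv2.resize(im[v-h:v+h,u-w:u+w],None,fx=k,fy=k,interpolation=2)
u=proj("top",p)[0].astype(int);v=proj("scene",p)[0].astype(int);print(u,v)
cv2.imwrite("pics/a8.png",np.hstack([f(t,u[0],u[1],40,40,5),f(sc,v[0],v[1],40,40,5)]))
E
```

```text
[ 0.4647345  -0.01880918  0.13640673] 0.006884142829313054 88.3922553062439 [-0.12385121 -0.78138079 -4.41364002] [ 9.42035783e-01 -3.35512242e-01  3.45966620e-04]
[347 236] [281 186]
```

View pics/a8.png

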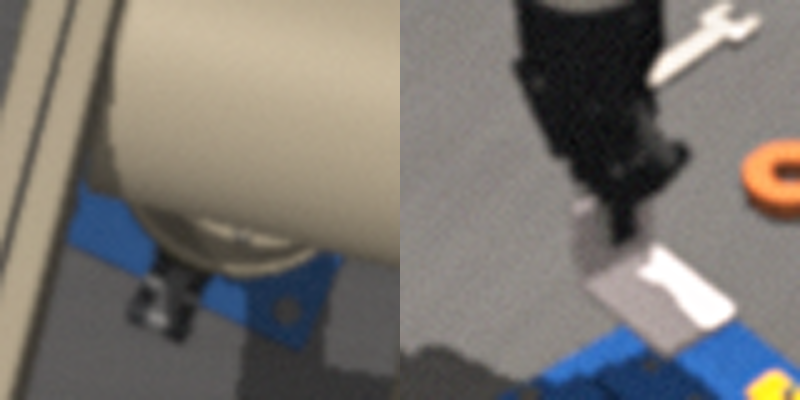

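```bash
python3 - <<'E'
from h import *
z=.1364-.0487+.008
uv=(np.array([[738,305],[672,358],[655,243],[585,285]],float)-[400,0]+.5)/5-.5+[241,146]
W=ray("scene",uv,z)*1000; 
a=-.342; Rf=np.array([[np.cos(a),-np.sin(a)],[np.sin(a),np.cos(a)]])
print(((W[:,:2]-[625.8,-74.7])@Rf).round(1), proj("scene",[.6254,-.0746,.056]))
E
```

```text
[[ -95.3   28.1]
 [ -87.2  -25.1]
 [-166.3   26.3]
 [-164.6  -24.8]] [[323.65047621 240.56935204]]
```

Scaled: -0.057 m / 0.8 = -0.0713, -0.056 m / 0.8 = -0.07.

Request:
jog_arm:
  claw: [0.0,0.0,0.0,0.0,0.0,0.0,0.0]
  offset:
    - [0,0,-0.0375]
    - [0,0,-0.0625]
    - [0,0,-0.0675]
    - [0,0,-0.07]
    - [0,0,-0.0713]
    - [0,0,-0.0713]
    - [0,0,-0.0713]
  yaw: [0,0,0,0,0,0,0]

```text
time_s: 17.95
ee_pos: [0.4654, -0.0183, 0.0803]
tool_rot: [0.817, 0.576, 0.001, 0.001]
wrist_force: [-0.6, -0.6, -4.1]
width: 0.0065
grasp_force: 88.6
```

Scaled: -0.0015 m / 0.8 = -0.0019, -0.001 m / 0.8 = -0.0013.

Request:
jog_arm:
  claw: [0.0,0.0,0.0,0.0]
  offset:
    - [0,0,-0.0013]
    - [0,0,-0.0019]
    - [0,0,-0.0019]
    - [0,0,-0.0019]
  yaw: [0,0,0,0]

```text
time_s: 18.35
ee_pos: [0.4652, -0.0181, 0.0786]
tool_rot: [0.817, 0.577, 0.0, 0.0]
wrist_force: [-4.2, 2.3, 5.8]
width: 0.0069
grasp_force: 90.0
```

Scaled: 0.0283 m / 0.8 = 0.0354, 0.025 m / 0.8 = 0.0313.

Request:
jog_arm:
  claw: [0.0,0.0,0.0,0.0,0.0,0.0,0.0,0.0]
  offset:
    - [0,0,0.0009]
    - [0.0063,-0.0023,0.0009]
    - [0.0125,-0.0044,0.0009]
    - [0.0188,-0.0066,0.0009]
    - [0.025,-0.0088,0.0009]
    - [0.0313,-0.0111,0.0009]
    - [0.0354,-0.0125,0.0009]
    - [0.0354,-0.0125,0.0009]
  yaw: [0,0,0,0,0,0,0,0]

```text
time_s: 19.15
ee_pos: [0.4933, -0.0282, 0.0786]
tool_rot: [0.817, 0.576, 0.0, 0.0]
wrist_force: [-0.9, 0.9, 1.8]
width: 0.0065
grasp_force: 89.6
```

Sliding freely. Continuing.

Scaled: 0.0283 m / 0.8 = 0.0354, 0.025 m / 0.8 = 0.0313.

Request:
jog_arm:
  claw: [0.0,0.0,0.0,0.0,0.0,0.0,0.0,0.0]
  offset:
    - [0.0063,-0.0023,0]
    - [0.0125,-0.0044,0]
    - [0.0188,-0.0066,0]
    - [0.025,-0.0089,0]
    - [0.0313,-0.0111,0]
    - [0.0354,-0.0125,0]
    - [0.0354,-0.0125,0]
    - [0.0354,-0.0125,0]
  yaw: [0,0,0,0,0,0,0,0]

```text
time_s: 19.95
ee_pos: [0.5216, -0.0382, 0.0786]
tool_rot: [0.817, 0.576, 0.0, 0.0]
wrist_force: [0.4, -0.3, 1.6]
width: 0.0066
grasp_force: 89.6
```

Scaled: 0.0095 m / 0.8 = 0.0119, 0.008 m / 0.8 = 0.01.

Request:
jog_arm:
  claw: [0.0,0.0,0.0,0.0,0.0,0.0]
  offset:
    - [0.0038,-0.0013,0]
    - [0.0075,-0.0026,0]
    - [0.01,-0.0035,0]
    - [0.0119,-0.0043,0]
    - [0.0119,-0.0043,0]
    - [0.0119,-0.0043,0]
  yaw: [0,0,0,0,0,0]

```text
time_s: 20.55
ee_pos: [0.5304, -0.0413, 0.0786]
tool_rot: [0.817, 0.577, -0.0, -0.0]
wrist_force: [-5.1, 2.2, 4.8]
width: 0.007
grasp_force: 90.2
```

Scaled: 0.003 m / 0.8 = 0.0038, 0.002 m / 0.8 = 0.0025.

Request:
jog_arm:
  claw: [0.0,0.0,0.0,0.0]
  offset:
    - [0.0013,-0.0005,0]
    - [0.0025,-0.0009,0]
    - [0.0038,-0.0013,0]
    - [0.0038,-0.0013,0]
  yaw: [0,0,0,0]

```text
time_s: 20.95
ee_pos: [0.5333, -0.0423, 0.0786]
tool_rot: [0.817, 0.577, -0.0, -0.0]
wrist_force: [-5.4, 2.2, 6.0]
width: 0.0068
grasp_force: 90.2
```

Scaled: 0.002 m / 0.8 = 0.0025, 0.001 m / 0.8 = 0.0013.

Request:
jog_arm:
  claw: [0.0,0.0,0.0,0.0]
  offset:
    - [0.0013,-0.0005,0]
    - [0.0025,-0.0009,0]
    - [0.0025,-0.0009,0]
    - [0.0025,-0.0009,0]
  yaw: [0,0,0,0]

```text
time_s: 21.35
ee_pos: [0.5351, -0.043, 0.0786]
tool_rot: [0.817, 0.577, -0.0, -0.0]
wrist_force: [-6.2, 2.4, 7.7]
width: 0.0071
grasp_force: 90.4
```

Scaled: 0.002 m / 0.8 = 0.0025, 0.001 m / 0.8 = 0.0013.

Request:
jog_arm:
  claw: [0.0,0.0,0.0,0.0]
  offset:
    - [0.0013,-0.0005,0]
    - [0.0025,-0.0009,0]
    - [0.0025,-0.0009,0]
    - [0.0025,-0.0009,0]
  yaw: [0,0,0,0]

```text
time_s: 21.75
ee_pos: [0.536, -0.0433, 0.0787]
tool_rot: [0.817, 0.577, -0.001, -0.002]
wrist_force: [-14.2, 5.0, 14.9]
width: 0.0069
grasp_force: 91.7
```

Butted: the tool stalled and the push force rose. Pressing a little more.

Scaled: 0.0019 m / 0.8 = 0.0024, 0.001 m / 0.8 = 0.0013.

Request:
jog_arm:
  claw: [0.0,0.0,0.0,0.0,0.0,0.0]
  offset:
    - [0.0013,-0.0005,0.0004]
    - [0.0024,-0.0009,0.0006]
    - [0.0024,-0.0009,0.0006]
    - [0.0024,-0.0009,0.0006]
    - [0.0024,-0.0009,0.0006]
    - [0.0024,-0.0009,0.0006]
  yaw: [0,0,0,0,0,0]

```text
time_s: 22.35
ee_pos: [0.5364, -0.0434, 0.0788]
tool_rot: [0.817, 0.577, -0.002, -0.003]
wrist_force: [-21.3, 7.0, 19.7]
width: 0.0066
grasp_force: 92.5
```

```bash
python3 - <<'E'
from h import *
for i in range(6): t=eyes.capture("top")
sc=eyes.capture("scene"); s=ctrl.state(); print(s["time_s"],s["ee_pos"],s["wrist_force"],s["moment"],s["grasp_force"],s["joint_velocities"].round(4))
f=lambda im,u,v,w,h,k:cv2.resize(im[v-h:v+h,u-w:u+w],None,fx=k,fy=k,interpolation=2)
cv2.imwrite("pics/a9.png",np.hstack([f(t,365,195,33,33,6),f(sc,310,235,33,33,6)]))
E
```

```text
22.7 [ 0.5363705  -0.04339615  0.0788462 ] [-23.1669975    7.3035184   20.30417669] [ 0.82624658  3.14354055 -0.07643577] 92.54628896713257 [-0.0001 -0.0002  0.0006 -0.0002 -0.0002 -0.    ]
```

View pics/a9.png

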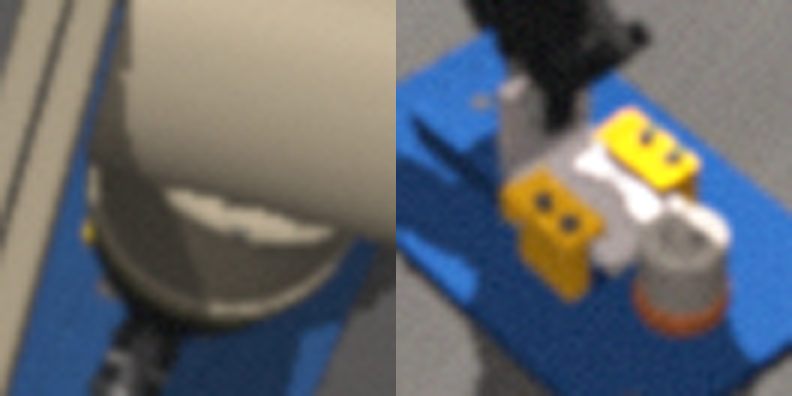

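The scene view shows the bracket under both lips at about (600,190), with its nose butted on the boss at about (650,230). Push is about 24 N and nothing is moving. Handing in.

```bash
python3 -c "
from plant import ctrl
print(ctrl.sign_off())"
```

```text
the job is handed in; nothing more can be done
None
```

I handed the job in at about 23 s: the spacer and boss are home on the post, and the bracket is gripped under both lips, pressing the boss with roughly 20 N (24 N at the wrist). The sign-off returned no verdict.

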